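# Raise the make-up lamp to its second stop

### The job

Raise the lamp on the make-up counter: first unlock its mast by turning the orange lock wheel anticlockwise (seen from above) by its crank knob, a good full turn until it comes up against its end stop. Then take the grey grip on top of the mast so that the red release button is squeezed in, and with the button kept in pull the grip straight up past the first stop to the second stop, where the mast goes no further. Finish while still holding it up there with the button squeezed, and leave the two colour pots and the little bottle where they stand.

Things in the scene. Friction and masses are not known exactly. Their poses are not given: they have to be found in the camera images.
- stand: black foot of the lamp stand, fixed to the counter: 120 mm (x) by 300 mm (y), 40 mm high. Origin at the centre of its underside, z up. The lock wheel turns about the upright line x = 0, y = +95 mm of this frame, the mast stands at x = 0, y = -95 mm. The mast's fixed outer tube (32 mm across) ends 115 mm above the counter.
- wheel_axis (a point): centre of the top face of the orange lock wheel (disc 104 mm across, 12 mm thick), 62 mm above the counter
- spinner_mid (a point): middle of the crank knob that stands up on the lock wheel, 38 mm from the wheel's axis: a white upright cylinder, 20 mm across and 40 mm tall, its top 108 mm and this point 90 mm above the counter. It spins freely on its own pin, so it can be held with a fixed hand while it is carried round the wheel's axis.
- wheel (a joint): turn of the lock wheel in rad, growing anticlockwise seen from above; it starts somewhere from 0 to 0.6 and its end stop is at 7.2, always more than a full turn away. Friction needs about 2 to 3 N at the knob; it stays where it is left. At 0 the knob lies on the -x side of the axis in the stand's frame. The mast stays bolted down until about 6.3.
- grip: head of the mast. Origin: middle of the grey grip, a bar 26 mm thick (x), 70 mm long (y), 34 mm tall (z), 165 mm above the counter when the mast is down; axes parallel to the stand's. The red button is in the middle of its +x face. Grasp it from above, fingers on its +x and -x faces, at mid height, within 8 mm of its centre along y. Head and mast weigh 0.3 to 0.6 kg.
- button_face (a point): centre of the outer face of the red release button: 32 mm (y) by 22 mm (z), standing 7 mm out of the +x face of the grip when free, so that grip and button are 33 mm thick, 27 mm with the button in
- button (a joint): how far the red button is pressed in, m: 0 free, 0.006 fully in. Its spring takes 3 N to start and about 8 N fully in. Pressed less than 3 mm its catch holds the mast down, and catches it again at the first stop on the way up.
- mast (a joint): how far the mast is pulled out, m: 0 down, 0.07 first stop, 0.14 second stop (its end). It slides straight up along the stand's z and needs about 5 to 8 N once unlocked and the button is in; let go, it sinks back to the catch below.
- pot_blue: bystander: round black colour pot with blue top, 52 mm across, 24 mm high; origin at the centre of its underside
- pot_red: bystander: round black colour pot with red top, 52 mm across, 24 mm high; origin at the centre of its underside
- bottle: bystander: small amber glass bottle, 34 mm across, 75 mm high; origin at the centre of its underside
- lamp (a point): centre of the top of the white lamp disc, 110 mm across and 16 mm thick, which the head carries 115 mm along -y from the grip's middle and 24 mm below it, on an arm 12 mm wide; not to be gripped, just carried along

How it is judged:
On the way, in this order (a step that is already met when the one before it is completed fails the run):
1. the lock wheel is turned anticlockwise to its end stop (above 6.95 rad) (value of joint wheel above 6.95 rad), for 0.1 s.
2. the fingers squeeze the release button in (more than 4 mm) while the mast is still down (value of joint button above 0.004 m and value of joint mast below 0.03 m and contact force between the fingers and grip above 4 N), for 0.1 s.
At the end, for the whole second after the job is handed in: the mast is at its second stop (within 6 mm of 0.14 m) and still, held there by fingers that grip the head with more than 4 N and keep the button at least 4 mm in; the lock wheel is still unlocked (above 6.7 rad); both pots and the bottle are within 20 mm of where they stood (value of joint mast above 0.134 m and velocity of joint mast between -0.01 and 0.01 m/s and value of joint button above 0.004 m and contact force between the fingers and grip above 4 N and value of joint wheel above 6.7 rad and distance of each of pot_blue, pot_red, bottle from where it was at the start of the episode below 0.02 m); the arm keeps its last pose, push and grip.
It fails at once if a colour pot or the bottle is knocked away (more than 30 mm) (distance of any of pot_blue, pot_red, bottle from where it was at the start of the episode above 0.03 m).
It also fails if it takes over 54 s, if anything falls off the work surface, if the arm or the gripper's body presses on something with over 40 N, if the wrist force passes 120 N, or if a joint passes its speed limit or range.

### The arm

A 6-joint arm with a two-finger parallel gripper is mounted at the origin on the work surface. World frame = base frame: x ahead of the robot, y to its left, z up, the work surface at z = 0. Lengths are in m, angles in rad, forces in N, time in s.
With the tool pointing down it reaches from about 0.325 to 0.775 m from the base axis. Payload 5.5 kg.
Tool frame: the origin (TCP) lies at the very end of the fingers, on their centre line; the grasp point (between the pads) lies behind it (grip_point_offset is the z of the grasp point in the tool frame, in m); z points along the fingers, y is the line along which they close (so a half turn about z gives the same grasp; the last joint's range is limited). The gripper opens to 88 mm and grips with 3 to 60 N. Pads are 20 mm wide; open, the fingers measure 115 mm over their backs; the gripper's body (75 mm by 178 mm) begins 61 mm behind the grasp point.
Start: joints at [-1.288, 0.091, 1.231, -0, 1.82, -0.057], TCP at [0.2, -0.566, 0.223] pointing down, gripper open.
Joint ranges: [-2.87, 2.87], [-0.86, 2.18], [0.17, 2.46], [-1.51, 4.65], [0.06, 2.69], [-2.65, 2.65]. Speed limits (rad/s): [2.57, 2.57, 3.01, 3.14, 3.14, 3.14].

### API

Orientations are given as a unit quaternion [x, y, z, w].
In Python, from plant import sense, read_camera, camera_params, close_job, grip_point_offset gives the robot as it stands. The module is installed in compiled form; this text tells all that it offers.
- The arm moves only by the tool send_rows, never from a script. Its argument "commands" is a list of rows, each a list of 7 numbers: the shift along the tool's x, y, z in units of 25 mm (1.0 is 25 mm), then the turn, a rotation vector about the tool's x, y, z in units of 6 degrees (1.0 is 6 degrees), then the opening, from 0 (shut) to 1 (fully open). A call has 1 to 8 rows; each row shifts and turns the commanded pose from where the row before left it, along the tool's axes as they then stand; what a row does not reach is not made up. A row lasts 1/8 s, in which the tool goes at most 62.5 mm and 10.7 degrees, less where a joint would pass 70% of its speed; a pose out of reach is approached as far as the arm can. A call is refused whole if a number of a shift passes 1 or a number of a turn 1, either way. A call with a gripper value outside its range is refused whole. The fingers move at their own pace and stop on an object; "force" is the grip in N (left out, the last holds). Time passes only in rows, so rows that do not move let the fingers close. It gives the time, the measured TCP pose, the force, the opening and the grip force at its end, in the units of the state.
- sense(): the state, without advancing time (a new reading comes with each control period).
- read_camera(name): name is "scene" or "top" or "wrist"; returns the picture (384x512x3 uint8, blue, green, red); there is no depth.
- camera_params(name): a dict with "camera_matrix" (3x3 intrinsics, pixels), "camera_from_world" (4x4, takes a point from world to camera coordinates); the wrist camera has in their place "hand_eye" (4x4, takes a point from camera to tool coordinates, whose origin is the TCP and whose axes are the flange's). Camera axes: x right, y down, z forward; pixel columns grow to the right and rows downward; lengths in m; the calibration is good to about 2 mm. A picture is of the moment at which its call begins: read the wrist's pose just before it. camera_params takes no time and is no camera call.
- close_job(): hands the job in; it is judged then, once.
The state is a dict: "time": time; "joints": joint angles; "joint_velocities": joint speeds; "joint_efforts": joint torques, N m; "tcp_pos": TCP position; "ee_rot": TCP orientation; "force": force on the tool from outside, world axes, zero at the start; "moment": the same for the moment, N m; "gripper_width": opening from 0.0 (shut) to 1.0 (fully open); "grasp_force": force on a finger pad.
Only numpy, scipy, OpenCV 4.12 (cv2) and the standard library are available. Lean on these libraries where they do the work, as an engineer would, in place of code of your own. Each camera call takes 0.05 s, during which the arm holds its last target. There are 200 camera calls.

## Working session

There is one attempt and no reset: what is moved stays moved. The work goes in short steps, Python scripts to look and compute and a tool call to move; the robot and the scene stay as the last step left them, time stands still between calls to the robot, and variables do not carry over. Pictures are saved under pics/ and viewed, at most 10 in all, crops included, and the job is handed in when it is done.

Besides the shell and the picture viewer there is one more tool, called after ">>>" as a command line: name --pt "numbers of a row" for each row, then --argument value for the rest. send_rows: Moves the arm, as the interface text tells. Its arguments: {"type":"object","properties":{"commands":{"type":"array"},"force":{"type":"number"}},"required":["commands"]}

```bash
mkdir -p pics; python3 - <<'E'
from plant import *
import cv2,numpy as np
s=sense();print(s['time'],s['tcp_pos'],s['ee_rot'],s['gripper_width'],grip_point_offset)
for n in("scene","top"):
    cv2.imwrite(f"pics/{n}0.png",read_camera(n)); p=camera_params(n);print(n,p)
print(camera_params("wrist"))
E
```

```text
0.0 [ 0.19989993 -0.56542448  0.22153736] [ 9.85605295e-01  1.69060139e-01 -9.44542874e-05 -9.28744619e-04] 1.0010944840558844 -0.0187
scene {'camera_matrix': array([[347.19529083,   0.        , 259.97242678],
       [  0.        , 347.19529083, 193.15491619],
       [  0.        ,   0.        ,   1.        ]]), 'camera_from_world': array([[-0.55559193,  0.83117564,  0.02155625,  0.32952221],
       [ 0.58703126,  0.41049236, -0.69777527, -0.22930262],
       [-0.58882248, -0.37502412, -0.71599232,  1.06754282],
       [ 0.        ,  0.        ,  0.        ,  1.        ]])}
top {'camera_matrix': array([[357.35422615,   0.        , 255.39288052],
       [  0.        , 357.35422615, 190.82023052],
       [  0.        ,   0.        ,   1.        ]]), 'camera_from_world': array([[-3.36137486e-04, -9.98888635e-01,  4.71315362e-02,
        -3.30421684e-02],
       [-9.82840404e-01, -8.36377147e-03, -1.84268251e-01,
         5.89056004e-01],
       [ 1.84457660e-01, -4.63847176e-02, -9.81745298e-01,
         6.55908123e-01],
       [ 0.00000000e+00,  0.00000000e+00,  0.00000000e+00,
         1.00000000e+00]])}
{'camera_matrix': array([[302.64742491,   0.        , 252.3538496 ],
       [  0.        , 302.64742491, 191.98321768],
       [  0.        ,   0.        ,   1.        ]]), 'hand_eye': array([[-4.20710636e-04, -9.66061779e-01, -2.58310787e-01,
         6.96299151e-02],
       [ 9.99999907e-01, -3.81447700e-04, -2.02115264e-04,
        -1.06124507e-03],
       [ 9.67237760e-05, -2.58310847e-01,  9.66061849e-01,
        -1.62418388e-01],
       [ 0.00000000e+00,  0.00000000e+00,  0.00000000e+00,
         1.00000000e+00]])}
```

View pics/top0.png

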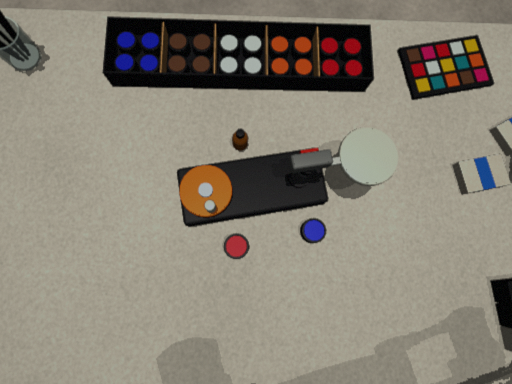

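View pics/scene0.png

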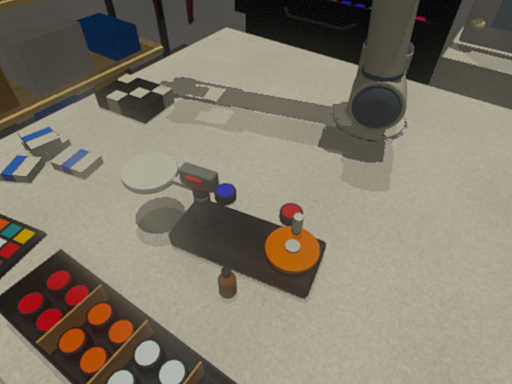

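```bash
python3 - <<'E'
import cv2,numpy as np
a=cv2.imread("pics/top0.png")[125:265,165:405]
b=cv2.imread("pics/scene0.png")[145:305,115:335]
cv2.imwrite("pics/tc.png",cv2.resize(a,None,fx=3.3,fy=3.3,interpolation=2))
cv2.imwrite("pics/sc.png",cv2.resize(b,None,fx=3.5,fy=3.5,interpolation=2))
E
```

```text
(no output)
```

View pics/tc.png

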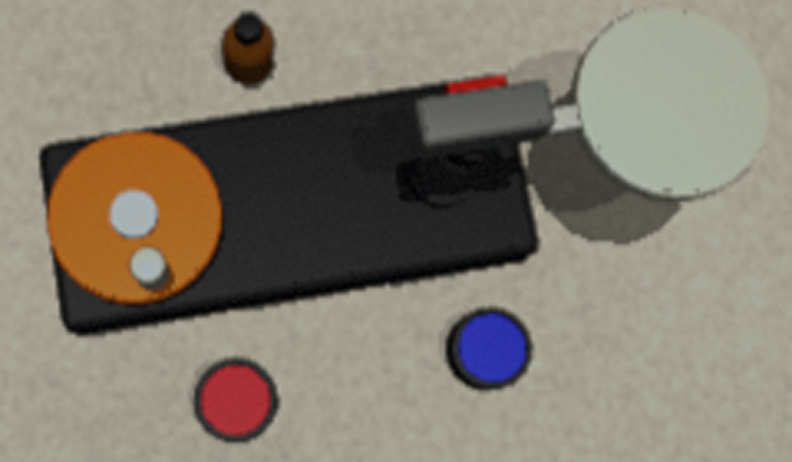

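View pics/sc.png

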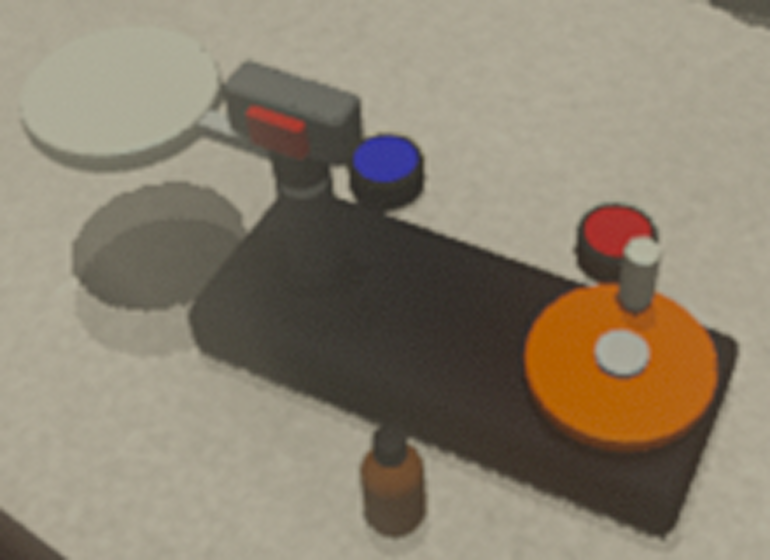

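```bash
cat >h.py <<'E'
import numpy as np
from plant import *
from scipy.spatial.transform import Rotation as R
def pz(cam,uv,z):
    p=camera_params(cam);T=p["camera_from_world"];d=T[:3,:3].T@np.linalg.solve(p["camera_matrix"],[*uv,1]);c=-T[:3,:3].T@T[:3,3]
    return (c+d*(z-c[2])/d[2]).round(4)
E
python3 - <<'E'
from h import *
T=lambda u,v,z:pz("top",(165+u/3.3-.35,125+v/3.3-.35),z)
S=lambda u,v,z:pz("scene",(115+u/3.5-.36,145+v/3.5-.36),z)
w=T(135.5,217.5,.062);k=T(149,263,.108);g=T(485,113,.182);l=T(674,103,.141)
print("wheel",w,S(621,364,.062),"hub",T(134,214,.065),"knob",k,S(641,250,.108),"grip",g,S(293,84,.182),"lamp",l,S(121,93,.141))
for n,a,b in(("red",236,400),("blue",489,348)):print(n,T(a,b,.024))
print("bottle",T(248,30,.075),S(390,440,.075))
print("red dist btn",T(477,84,.17))
for a in(w,):
  v=a-g;print("yaw g-w",np.degrees(np.arctan2(-v[0],v[1])),np.linalg.norm(v[:2]))
v=g-l;print("yaw lamp",np.degrees(np.arctan2(-v[0],v[1])),np.linalg.norm(v[:2]))
print("knob r",np.linalg.norm((k-w)[:2]),np.arctan2(*(k-w)[[1,0]]))
print(R.from_quat(sense()['ee_rot']).as_matrix().round(3))
E
```

```text
wheel [0.5877 0.0671 0.062 ] [0.592  0.0698 0.062 ] hub [0.5892 0.0678 0.065 ] knob [0.5536 0.0548 0.108 ] [0.5531 0.0548 0.108 ] grip [ 0.6205 -0.1188  0.182 ] [ 0.617  -0.1209  0.182 ] lamp [ 0.6392 -0.2321  0.141 ] [ 0.6447 -0.2272  0.141 ]
red [0.4818 0.0067 0.024 ]
blue [ 0.514  -0.1503  0.024 ]
bottle [0.7009 0.0013 0.075 ] [0.7046 0.0024 0.075 ]
red dist btn [ 0.6395 -0.1176  0.17  ]
yaw g-w 10.006221561054232 0.18877142262535399
yaw lamp 9.372092708579057 0.11483283502552742
knob r 0.0362505172376892 -2.795414149500613
[[ 0.943  0.333 -0.   ]
 [ 0.333 -0.943  0.002]
 [ 0.    -0.002 -1.   ]]
```

```bash
cat >>h.py <<'E'
def plan(tgts,n,yaw=None,op=1):
    "rows through TCP targets (n rows each), tool y turned to world angle yaw (deg)"
    s=sense();p=np.array(s['tcp_pos']);M=R.from_quat(s['ee_rot'])
    y=M.as_matrix()[:,1];a0=np.degrees(np.arctan2(y[1],y[0]))
    N=n*len(tgts);da=0 if yaw is None else -((yaw-a0+180)%360-180)/N/6
    if N: print("yaw",a0.round(2),"t",s['time'])
    i=0
    for t in tgts:
        d=(np.array(t)-p)/n;p=np.array(t)
        for _ in range(n):
            r=M.inv().apply(d)/.025
            print([float(x) for x in r.round(2)]+[0,0,round(float(da),2),op],end=",\n" if i%8==7 else ",");i+=1
            M=M*R.from_rotvec([0,0,np.radians(round(da,2)*6)])
E
python3 -c "
from h import *
plan([(.5534,.055,.2)],32,9.8)"
```

```text
yaw -70.53 t 0.1
[0.68, -0.58, 0.03, 0, 0, -0.42, 1],[0.7, -0.55, 0.03, 0, 0, -0.42, 1],[0.72, -0.52, 0.03, 0, 0, -0.42, 1],[0.75, -0.49, 0.03, 0, 0, -0.42, 1],[0.77, -0.46, 0.03, 0, 0, -0.42, 1],[0.79, -0.42, 0.03, 0, 0, -0.42, 1],[0.8, -0.39, 0.03, 0, 0, -0.42, 1],[0.82, -0.35, 0.03, 0, 0, -0.42, 1],
[0.83, -0.32, 0.03, 0, 0, -0.42, 1],[0.85, -0.28, 0.03, 0, 0, -0.42, 1],[0.86, -0.24, 0.03, 0, 0, -0.42, 1],[0.87, -0.2, 0.03, 0, 0, -0.42, 1],[0.88, -0.16, 0.03, 0, 0, -0.42, 1],[0.88, -0.13, 0.03, 0, 0, -0.42, 1],[0.89, -0.09, 0.03, 0, 0, -0.42, 1],[0.89, -0.05, 0.03, 0, 0, -0.42, 1],
[0.89, -0.01, 0.03, 0, 0, -0.42, 1],[0.89, 0.03, 0.03, 0, 0, -0.42, 1],[0.89, 0.07, 0.03, 0, 0, -0.42, 1],[0.89, 0.11, 0.03, 0, 0, -0.42, 1],[0.88, 0.15, 0.03, 0, 0, -0.42, 1],[0.87, 0.19, 0.03, 0, 0, -0.42, 1],[0.86, 0.22, 0.03, 0, 0, -0.42, 1],[0.85, 0.26, 0.03, 0, 0, -0.42, 1],
[0.84, 0.3, 0.03, 0, 0, -0.42, 1],[0.83, 0.34, 0.03, 0, 0, -0.42, 1],[0.81, 0.37, 0.03, 0, 0, -0.42, 1],[0.79, 0.41, 0.03, 0, 0, -0.42, 1],[0.78, 0.44, 0.03, 0, 0, -0.42, 1],[0.76, 0.48, 0.03, 0, 0, -0.42, 1],[0.73, 0.51, 0.03, 0, 0, -0.42, 1],[0.71, 0.54, 0.03, 0, 0, -0.42, 1],
```

>>> send_rows --pt "0.68 -0.58 0 0 0 -0.42 1" --pt "0.7 -0.55 0 0 0 -0.42 1" --pt "0.72 -0.52 0 0 0 -0.42 1" --pt "0.75 -0.49 0 0 0 -0.42 1" --pt "0.77 -0.46 0 0 0 -0.42 1" --pt "0.79 -0.42 0 0 0 -0.42 1" --pt "0.8 -0.39 0 0 0 -0.42 1" --pt "0.82 -0.35 0 0 0 -0.42 1"

```text
time: 1.1
tcp_pos: [0.2893, -0.4094, 0.2227]
ee_rot: [0.94, 0.34, 0.0, 0.0]
force: [0.3, 0.4, 0.2]
gripper_width: 1.0
grasp_force: 0.0
```

>>> send_rows --pt "0.83 -0.32 0 0 0 -0.42 1" --pt "0.85 -0.28 0 0 0 -0.42 1" --pt "0.86 -0.24 0 0 0 -0.42 1" --pt "0.87 -0.2 0 0 0 -0.42 1" --pt "0.88 -0.16 0 0 0 -0.42 1" --pt "0.88 -0.13 0 0 0 -0.42 1" --pt "0.89 -0.09 0 0 0 -0.42 1" --pt "0.89 -0.05 0 0 0 -0.42 1"

```text
time: 2.1
tcp_pos: [0.3772, -0.2541, 0.2227]
ee_rot: [0.866, 0.5, 0.0, 0.0]
force: [-0.3, -0.7, 0.3]
gripper_width: 0.999
grasp_force: 0.0
```

>>> send_rows --pt "0.89 -0.01 0 0 0 -0.42 1" --pt "0.89 0.03 0 0 0 -0.42 1" --pt "0.89 0.07 0 0 0 -0.42 1" --pt "0.89 0.11 0 0 0 -0.42 1" --pt "0.88 0.15 0 0 0 -0.42 1" --pt "0.87 0.19 0 0 0 -0.42 1" --pt "0.86 0.22 0 0 0 -0.42 1" --pt "0.85 0.26 0 0 0 -0.42 1"

```text
time: 3.1
tcp_pos: [0.4652, -0.0992, 0.2227]
ee_rot: [0.765, 0.644, 0.0, 0.0]
force: [-0.1, 0.3, 0.4]
gripper_width: 1.001
grasp_force: 0.0
```

>>> send_rows --pt "0.84 0.3 0 0 0 -0.42 1" --pt "0.83 0.34 0 0 0 -0.42 1" --pt "0.81 0.37 0 0 0 -0.42 1" --pt "0.79 0.41 0 0 0 -0.42 1" --pt "0.78 0.44 0 0 0 -0.42 1" --pt "0.76 0.48 0 0 0 -0.42 1" --pt "0.73 0.51 0 0 0 -0.42 1" --pt "0.71 0.54 0 0 0 -0.42 1"

```text
time: 4.1
tcp_pos: [0.5539, 0.0559, 0.2227]
ee_rot: [0.641, 0.768, 0.0, 0.0]
force: [0.4, -0.3, 0.4]
gripper_width: 1.004
grasp_force: 0.0
```

```bash
python3 -c "
from h import *
import cv2
s=sense();print(s['tcp_pos'],s['ee_rot'],s['joints'])
im=read_camera('wrist');cv2.imwrite('pics/w1.png',im)
plan([(.5534,.055,.08)],8,9.8)"
```

```text
[0.55392752 0.05587579 0.22272983] [6.40905330e-01 7.67619924e-01 4.98504310e-05 8.98359622e-05] [ 3.94532461e-02 -2.58361162e-02  1.34997529e+00 -4.80010576e-05
  1.81725335e+00 -1.40000619e-01]
yaw 10.48 t 4.15
[-0.01, -0.01, 0.71, 0, 0, 0.01, 1],[-0.01, -0.01, 0.71, 0, 0, 0.01, 1],[-0.01, -0.01, 0.71, 0, 0, 0.01, 1],[-0.01, -0.01, 0.71, 0, 0, 0.01, 1],[-0.01, -0.01, 0.71, 0, 0, 0.01, 1],[-0.01, -0.01, 0.71, 0, 0, 0.01, 1],[-0.01, -0.01, 0.71, 0, 0, 0.01, 1],[-0.01, -0.01, 0.71, 0, 0, 0.01, 1],
```

View pics/w1.png

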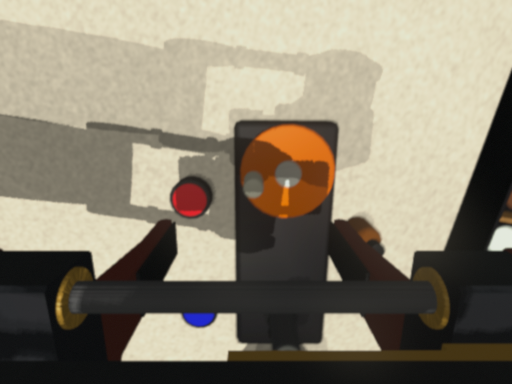

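```bash
python3 -c "
from h import *
p=camera_params('wrist');s=sense();M=R.from_quat(s['ee_rot']).as_matrix();H=p['hand_eye']
def W(u,v,z):
    d=M@H[:3,:3]@np.linalg.solve(p['camera_matrix'],[u,v,1]);c=s['tcp_pos']+M@H[:3,3]
    return (c+d*(z-c[2])/d[2]).round(4)
print(W(287.5,171.5,.062),W(288,174,.065),W(253,184,.108))"
```

```text
[0.5897 0.0728 0.062 ] [0.5904 0.0708 0.065 ] [0.5534 0.0631 0.108 ]
```

>>> send_rows --pt "0.08 -0.02 0.75 0 0 0.1 0.6" --pt "0 0 0.75 0 0 0 0.6" --pt "0 0 0.75 0 0 0 0.6" --pt "0 0 0.75 0 0 0 0.6" --pt "0 0 0.75 0 0 0 0.6" --pt "0 0 0.75 0 0 0 0.6" --pt "0 0 0.75 0 0 0 0.6" --pt "0 0 0.7 0 0 0 0.6" --force 15

```text
time: 5.15
tcp_pos: [0.5526, 0.0564, 0.0726]
ee_rot: [0.646, 0.763, -0.0, -0.0]
force: [1.0, 0.2, 0.0]
gripper_width: 0.601
grasp_force: 0.0
```

>>> send_rows --pt "0 0 0 0 0 0 0" --pt "0 0 0 0 0 0 0" --pt "0 0 0 0 0 0 0" --pt "0 0 0 0 0 0 0" --pt "0 0 0 0 0 0 0" --force 15

```text
time: 5.78
tcp_pos: [0.5535, 0.0565, 0.0749]
ee_rot: [0.646, 0.763, 0.001, 0.001]
force: [2.5, 0.0, 1.9]
gripper_width: 0.223
grasp_force: 15.0
```

```bash
cat >>h.py <<'E'
def orbit(a0,step,n,corr=(0,0)):
    M=R.from_quat(sense()['ee_rot']);a=np.radians(a0+step*np.arange(n+1))
    d=np.diff(.038*np.c_[np.cos(a),np.sin(a),0*a],axis=0);d[0,:2]+=corr
    for i,x in enumerate(M.inv().apply(d)/.025):print([*map(float,x.round(2)[:2]),0,0,0,0,0],end=",\n" if i%8==7 else ",")
def st():
    s=sense();print(s['time'],s['tcp_pos'].round(4),'F',np.round(s['force'],1),s['gripper_width'],s['grasp_force'],R.from_quat(s['ee_rot']).as_matrix()[:,1].round(3))
E
python3 -c "
from h import *
st();orbit(199,11.25,32)"
```

```text
5.775 [0.5535 0.0565 0.0749] F [2.5 0.  1.9] 0.2232562411501944 15.000155121088028 [0.986 0.165 0.002]
[-0.29, 0.08, 0, 0, 0, 0, 0],[-0.27, 0.13, 0, 0, 0, 0, 0],[-0.24, 0.18, 0, 0, 0, 0, 0],[-0.2, 0.22, 0, 0, 0, 0, 0],[-0.15, 0.26, 0, 0, 0, 0, 0],[-0.1, 0.28, 0, 0, 0, 0, 0],[-0.04, 0.3, 0, 0, 0, 0, 0],[0.02, 0.3, 0, 0, 0, 0, 0],
[0.08, 0.29, 0, 0, 0, 0, 0],[0.13, 0.27, 0, 0, 0, 0, 0],[0.18, 0.24, 0, 0, 0, 0, 0],[0.22, 0.2, 0, 0, 0, 0, 0],[0.26, 0.15, 0, 0, 0, 0, 0],[0.28, 0.1, 0, 0, 0, 0, 0],[0.3, 0.04, 0, 0, 0, 0, 0],[0.3, -0.02, 0, 0, 0, 0, 0],
[0.29, -0.08, 0, 0, 0, 0, 0],[0.27, -0.13, 0, 0, 0, 0, 0],[0.24, -0.18, 0, 0, 0, 0, 0],[0.2, -0.22, 0, 0, 0, 0, 0],[0.15, -0.26, 0, 0, 0, 0, 0],[0.1, -0.28, 0, 0, 0, 0, 0],[0.04, -0.3, 0, 0, 0, 0, 0],[-0.02, -0.3, 0, 0, 0, 0, 0],
[-0.08, -0.29, 0, 0, 0, 0, 0],[-0.13, -0.27, 0, 0, 0, 0, 0],[-0.18, -0.24, 0, 0, 0, 0, 0],[-0.22, -0.2, 0, 0, 0, 0, 0],[-0.26, -0.15, 0, 0, 0, 0, 0],[-0.28, -0.1, 0, 0, 0, 0, 0],[-0.3, -0.04, 0, 0, 0, 0, 0],[-0.3, 0.02, 0, 0, 0, 0, 0],
```

>>> send_rows --pt "-0.29 0.08 0 0 0 0 0" --pt "-0.27 0.13 0 0 0 0 0" --pt "-0.24 0.18 0 0 0 0 0" --pt "-0.2 0.22 0 0 0 0 0"

```text
time: 6.28
tcp_pos: [0.5724, 0.0345, 0.0748]
ee_rot: [0.646, 0.763, 0.001, -0.0]
force: [-0.2, 5.5, 6.2]
gripper_width: 0.226
grasp_force: 15.0
```

>>> send_rows --pt "-0.15 0.26 0 0 0 0 0" --pt "-0.1 0.28 0 0 0 0 0" --pt "-0.04 0.3 0 0 0 0 0" --pt "0.02 0.3 0 0 0 0 0"

```text
time: 6.78
tcp_pos: [0.6011, 0.0322, 0.0747]
ee_rot: [0.646, 0.763, -0.0, -0.0]
force: [-5.0, 3.8, 6.8]
gripper_width: 0.222
grasp_force: 15.0
```

>>> send_rows --pt "0.08 0.29 0 0 0 0 0" --pt "0.13 0.27 0 0 0 0 0" --pt "0.18 0.24 0 0 0 0 0" --pt "0.22 0.2 0 0 0 0 0" --pt "0.26 0.15 0 0 0 0 0" --pt "0.28 0.1 0 0 0 0 0" --pt "0.3 0.04 0 0 0 0 0" --pt "0.3 -0.02 0 0 0 0 0"

```text
time: 7.78
tcp_pos: [0.6261, 0.079, 0.0749]
ee_rot: [0.647, 0.763, -0.0, 0.002]
force: [0.4, -3.1, 6.0]
gripper_width: 0.224
grasp_force: 15.0
```

```bash
python3 -c "
from h import *
import cv2
st()
im=read_camera('top')[110:240,150:320];cv2.imwrite('pics/t2.png',cv2.resize(im,None,fx=3.5,fy=3.5))"
```

```text
7.775 [0.6261 0.079  0.0749] F [ 0.4 -3.1  6. ] 0.22429848904292946 15.001154243946075 [0.986 0.164 0.002]
```

View pics/t2.png

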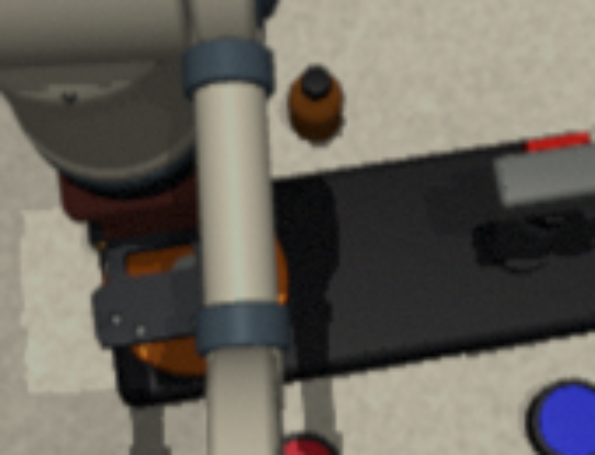

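The hand covers the wheel, but it is still following the circle with 3–6 N. The bottle (crop 315,105) and pots stand untouched.

>>> send_rows --pt "0.29 -0.08 0 0 0 0 0" --pt "0.27 -0.13 0 0 0 0 0" --pt "0.24 -0.18 0 0 0 0 0" --pt "0.2 -0.22 0 0 0 0 0" --pt "0.15 -0.26 0 0 0 0 0" --pt "0.1 -0.28 0 0 0 0 0" --pt "0.04 -0.3 0 0 0 0 0" --pt "-0.02 -0.3 0 0 0 0 0"

```text
time: 8.82
tcp_pos: [0.5775, 0.1047, 0.0748]
ee_rot: [0.646, 0.763, 0.001, 0.001]
force: [3.8, -0.8, 5.4]
gripper_width: 0.227
grasp_force: 15.0
```

>>> send_rows --pt "-0.08 -0.29 0 0 0 0 0" --pt "-0.13 -0.27 0 0 0 0 0" --pt "-0.18 -0.24 0 0 0 0 0" --pt "-0.22 -0.2 0 0 0 0 0" --pt "-0.26 -0.15 0 0 0 0 0" --pt "-0.28 -0.1 0 0 0 0 0" --pt "-0.3 -0.04 0 0 0 0 0" --pt "-0.3 0.02 0 0 0 0 0"

```text
time: 9.82
tcp_pos: [0.5532, 0.0571, 0.0748]
ee_rot: [0.646, 0.763, 0.001, 0.0]
force: [3.3, 3.7, 6.8]
gripper_width: 0.226
grasp_force: 15.0
```

>>> send_rows --pt "-0.29 0.08 0 0 0 0 0" --pt "-0.27 0.13 0 0 0 0 0"

```text
time: 10.07
tcp_pos: [0.5602, 0.0442, 0.0748]
ee_rot: [0.646, 0.763, 0.001, -0.0]
force: [0.2, 4.9, 7.2]
gripper_width: 0.226
grasp_force: 15.0
```

>>> send_rows --pt "-0.24 0.18 0 0 0 0 0" --pt "-0.1 0.11 0 0 0 0 0"

```text
time: 10.32
tcp_pos: [0.5686, 0.0367, 0.0748]
ee_rot: [0.646, 0.763, 0.0, -0.001]
force: [-2.5, 2.0, 9.1]
gripper_width: 0.226
grasp_force: 15.0
```

>>> send_rows --pt "-0.1 0.11 0 0 0 0 0"

```text
time: 10.45
tcp_pos: [0.5717, 0.0349, 0.0748]
ee_rot: [0.646, 0.763, 0.0, -0.001]
force: [-1.3, 2.4, 8.5]
gripper_width: 0.226
grasp_force: 15.0
```

>>> send_rows --pt "-0.08 0.13 0 0 0 0 0"

```text
time: 10.58
tcp_pos: [0.5725, 0.0345, 0.0746]
ee_rot: [0.646, 0.764, -0.001, -0.004]
force: [-19.2, 7.6, 17.5]
gripper_width: 0.221
grasp_force: 15.0
```

>>> send_rows --pt "0 0 0 0 0 0 0" --pt "0.06 -0.1 0 0 0 0 0" --pt "0 0 0 0 0 0 0.6" --pt "0 0 0 0 0 0 0.6" --pt "0 0 0 0 0 0 0.6"

```text
time: 11.2
tcp_pos: [0.5721, 0.0337, 0.0729]
ee_rot: [0.646, 0.763, -0.001, -0.001]
force: [0.5, 0.4, -0.6]
gripper_width: 0.528
grasp_force: 0.0
```

>>> send_rows --pt "0 0 -0.9 0 0 0 1" --pt "0 0 -0.9 0 0 0 1" --pt "0 0 -0.9 0 0 0 1" --pt "0 0 -0.9 0 0 0 1" --pt "0 0 -0.9 0 0 0 1" --pt "0 0 -0.9 0 0 0 1" --pt "0 0 -0.9 0 0 0 1" --pt "0 0 0 0 0 0 1"

```text
time: 12.2
tcp_pos: [0.5734, 0.0338, 0.2331]
ee_rot: [0.646, 0.763, 0.001, 0.001]
force: [-0.0, 0.2, 0.1]
gripper_width: 1.001
grasp_force: 0.0
```

```bash
python3 -c "
from h import *
st();plan([(.616,-.085,.233)],6,9.7)
import cv2
im=read_camera('scene')[130:310,105:335];cv2.imwrite('pics/s3.png',cv2.resize(im,None,fx=3,fy=3,interpolation=2))
im=read_camera('wrist');cv2.imwrite('pics/w3.png',im)"
```

```text
12.2 [0.5734 0.0338 0.2331] F [-0.   0.2  0.1] 1.0014659744890029 0.0 [0.986 0.165 0.003]
yaw 9.5 t 12.2
[-0.83, 0.15, 0.0, 0, 0, -0.01, 1],[-0.83, 0.15, 0.0, 0, 0, -0.01, 1],[-0.83, 0.15, 0.0, 0, 0, -0.01, 1],[-0.83, 0.15, 0.0, 0, 0, -0.01, 1],[-0.83, 0.15, 0.0, 0, 0, -0.01, 1],[-0.83, 0.15, 0.0, 0, 0, -0.01, 1],
```

View pics/s3.png

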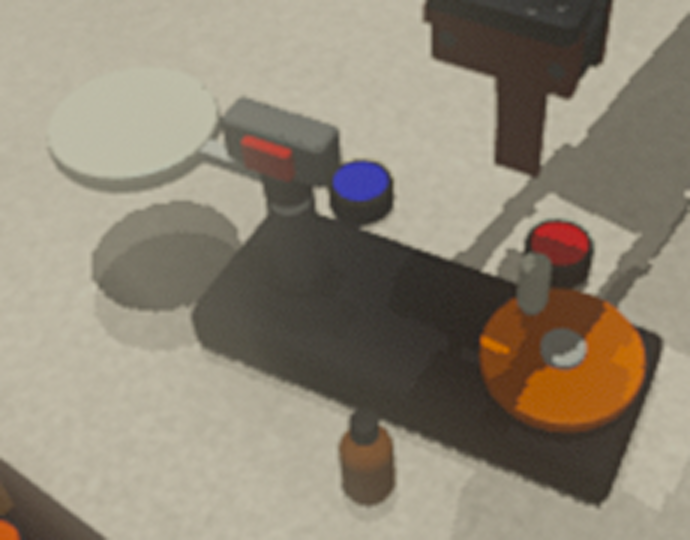

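The knob now stands at the end-stop angle (crop 533,280) and the pots and bottle are in place. Moving to the grip.

```bash
python3 -c "
from h import *
plan([(.622,-.1185,.233)],8,9.7)"
```

```text
yaw 9.51 t 12.3
[-0.79, 0.12, -0.01, 0, 0, -0.0, 1],[-0.79, 0.12, -0.01, 0, 0, -0.0, 1],[-0.79, 0.12, -0.01, 0, 0, -0.0, 1],[-0.79, 0.12, -0.01, 0, 0, -0.0, 1],[-0.79, 0.12, -0.01, 0, 0, -0.0, 1],[-0.79, 0.12, -0.01, 0, 0, -0.0, 1],[-0.79, 0.12, -0.01, 0, 0, -0.0, 1],[-0.79, 0.12, -0.01, 0, 0, -0.0, 1],
```

>>> send_rows --pt "-0.79 0.12 0 0 0 0 1" --pt "-0.79 0.12 0 0 0 0 1" --pt "-0.79 0.12 0 0 0 0 1" --pt "-0.79 0.12 0 0 0 0 1" --pt "-0.79 0.12 0 0 0 0 1" --pt "-0.79 0.12 0 0 0 0 1" --pt "-0.79 0.12 0 0 0 0 1" --pt "-0.79 0.12 0 0 0 0 1"

```text
time: 13.3
tcp_pos: [0.6229, -0.1192, 0.2314]
ee_rot: [0.646, 0.763, 0.0, -0.0]
force: [-0.9, -0.7, -0.4]
gripper_width: 0.999
grasp_force: 0.0
```

```bash
python3 -c "
from h import *
st();plan([(.622,-.1185,.1463)],7,9.7)
import cv2
im=read_camera('wrist');cv2.imwrite('pics/w4.png',im)"
```

```text
13.3 [ 0.6229 -0.1192  0.2314] F [-0.9 -0.7 -0.4] 0.99912053143248 0.0 [ 0.986  0.165 -0.   ]
yaw 9.51 t 13.3
[0.0, -0.0, 0.49, 0, 0, -0.0, 1],[0.0, -0.0, 0.49, 0, 0, -0.0, 1],[0.0, -0.0, 0.49, 0, 0, -0.0, 1],[0.0, -0.0, 0.49, 0, 0, -0.0, 1],[0.0, -0.0, 0.49, 0, 0, -0.0, 1],[0.0, -0.0, 0.49, 0, 0, -0.0, 1],[0.0, -0.0, 0.49, 0, 0, -0.0, 1],
```

View pics/w4.png

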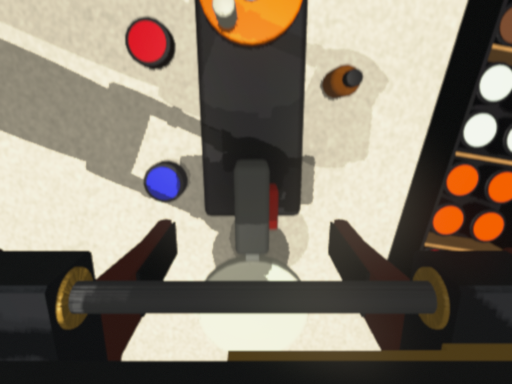

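The grip lies at about (252,207), within 1–2 mm of the hand's centre line, with the button to its right. Descending and squeezing.

>>> send_rows --pt "0 -0.02 0.49 0 0 0 1" --pt "0 0 0.49 0 0 0 1" --pt "0 0 0.49 0 0 0 1" --pt "0 0 0.49 0 0 0 1" --pt "0 0 0.49 0 0 0 1" --pt "0 0 0.49 0 0 0 1" --pt "0 0 0.49 0 0 0 1" --pt "0 0 0 0 0 0 0.6"

```text
time: 14.35
tcp_pos: [0.6214, -0.1179, 0.144]
ee_rot: [0.646, 0.763, -0.001, -0.001]
force: [0.0, -0.1, -0.3]
gripper_width: 0.921
grasp_force: 0.0
```

>>> send_rows --pt "0 0 0 0 0 0 0" --pt "0 0 0 0 0 0 0" --pt "0 0 0 0 0 0 0" --pt "0 0 0 0 0 0 0" --pt "0 0 0 0 0 0 0" --pt "0 0 0 0 0 0 0" --pt "0 0 0 0 0 0 0" --pt "0 0 0 0 0 0 0" --force 30

```text
time: 15.35
tcp_pos: [0.6223, -0.1181, 0.1458]
ee_rot: [0.646, 0.763, 0.0, 0.0]
force: [3.7, -0.2, 0.1]
gripper_width: 0.302
grasp_force: 30.0
```

Opening 26.6 mm means the button is fully in. Pulling up.

>>> send_rows --pt "0 0 -0.2 0 0 0 0" --pt "0 0 -0.4 0 0 0 0" --pt "0 0 -0.4 0 0 0 0" --pt "0 0 -0.4 0 0 0 0"

```text
time: 15.85
tcp_pos: [0.6222, -0.1181, 0.1787]
ee_rot: [0.646, 0.763, -0.0, -0.001]
force: [5.9, -1.7, -8.6]
gripper_width: 0.304
grasp_force: 30.0
```

>>> send_rows --pt "0 0 -0.4 0 0 0 0" --pt "0 0 -0.4 0 0 0 0" --pt "0 0 -0.4 0 0 0 0" --pt "0 0 -0.4 0 0 0 0" --pt "0 0 -0.4 0 0 0 0" --pt "0 0 -0.4 0 0 0 0"

```text
time: 16.6
tcp_pos: [0.6222, -0.118, 0.2387]
ee_rot: [0.646, 0.763, -0.0, -0.001]
force: [4.8, 0.2, -8.4]
gripper_width: 0.305
grasp_force: 30.0
```

>>> send_rows --pt "0 0 -0.4 0 0 0 0" --pt "0 0 -0.4 0 0 0 0" --pt "0 0 -0.4 0 0 0 0" --pt "0 0 -0.2 0 0 0 0"

```text
time: 17.1
tcp_pos: [0.6222, -0.118, 0.275]
ee_rot: [0.646, 0.763, -0.0, -0.0]
force: [6.0, -0.5, -7.0]
gripper_width: 0.306
grasp_force: 30.0
```

>>> send_rows --pt "0 0 -0.2 0 0 0 0" --pt "0 0 -0.15 0 0 0 0" --pt "0 0 0 0 0 0 0"

```text
time: 17.48
tcp_pos: [0.6223, -0.1181, 0.2842]
ee_rot: [0.646, 0.763, 0.0, 0.0]
force: [5.2, -0.3, -3.9]
gripper_width: 0.308
grasp_force: 30.0
```

>>> send_rows --pt "0 0 -0.08 0 0 0 0" --pt "0 0 0 0 0 0 0"

```text
time: 17.73
tcp_pos: [0.6223, -0.118, 0.2858]
ee_rot: [0.646, 0.763, 0.0, -0.0]
force: [5.2, -0.6, -5.4]
gripper_width: 0.302
grasp_force: 30.0
```

>>> send_rows --pt "0 0 -0.08 0 0 0 0" --pt "0 0 0 0 0 0 0" --pt "0 0 0 0 0 0 0"

```text
time: 18.1
tcp_pos: [0.6222, -0.118, 0.2859]
ee_rot: [0.646, 0.763, -0.001, -0.001]
force: [5.2, -0.8, -11.1]
gripper_width: 0.301
grasp_force: 30.0
```

>>> send_rows --pt "0 0 -0.06 0 0 0 0" --pt "0 0 0 0 0 0 0" --pt "0 0 0 0 0 0 0" --pt "0 0 0 0 0 0 0"

```text
time: 18.6
tcp_pos: [0.6221, -0.118, 0.2859]
ee_rot: [0.646, 0.763, -0.001, -0.002]
force: [6.2, -1.1, -15.2]
gripper_width: 0.303
grasp_force: 30.0
```

The hand has risen 140 mm and is against the second stop (force climbing, no further motion). The button is still in, so I'm handing in.

```bash
python3 -c "
from h import *
st();print(close_job())"
```

```text
18.6 [ 0.6221 -0.118   0.2859] F [  6.2  -1.1 -15.2] 0.30303774791597904 29.987755715847015 [ 0.986  0.165 -0.004]
the job is handed in; nothing more can be done
None
```

The job is handed in at 18.6 s: lock wheel turned to its end stop, button squeezed in, mast pulled up 140 mm to the second stop and held there at 30 N; the pots and bottle were in place when last seen, just before the lift, and no verdict was returned.

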